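# Sort the mixed bake into the sale baskets

## Robot

A 6-joint arm with a two-finger parallel gripper is mounted at the origin on the work surface. World frame = base frame: x ahead of the robot, y to its left, z up, the work surface at z = 0. Lengths are in m, angles in degrees, forces in N, time in s.
With the tool pointing down it reaches from about 0.4 to 0.825 m from the base axis. Payload 7 kg.
Tool frame: the origin (TCP) lies at the very end of the fingers, on their centre line; the grasp point (between the pads) lies 19 mm behind it (ctrl.hold_point_z is the distance from the TCP to the grasp point, in m); z points along the fingers, y is the line along which they close (so a half turn about z gives the same grasp; the last joint's range is limited). The gripper opens to 88 mm and grips with 3 to 60 N. Pads are 19 mm wide; open, the fingers measure 130 mm over their backs; the gripper's body (78 mm by 193 mm) begins 47 mm behind the grasp point.
Start: joints at [-51.274, 20.546, 0.682, 0, -70.136, -16.507], TCP at [0.255, -0.625, 0.227] pointing down, gripper open.
Joint ranges: [-176.03, 176.03], [-82.01, 121.73], [-58.28, 71.71], [-173.87, 95.51], [-174.79, -0.11], [-173.66, 173.66]. Speed limits (degrees/s): [136.94, 136.94, 172.46, 180, 180, 180].

## Interface

Orientations are given as [roll, pitch, yaw] about the fixed x, y, z axes, in that order (R = Rz(yaw) Ry(pitch) Rx(roll)).
In Python, from plant import sensors, viewer, workorder, ctrl gives the robot as it stands.
- The arm moves only by the shell command python3 -m pendant 'ROWS'. ROWS is JSON, a list of rows, each a list of 3 entries, a list of its own where there are three numbers: the opening, from -1 (shut) to 1 (fully open), so that 0 is half open, then the shift along the tool's x, y, z in m, then the turn, a rotation vector about the tool's x, y, z in degrees. A call has 1 to 10 rows; each row is the pose to reach, as a shift and turn from the pose commanded when the call began, along the tool's axes at that moment; what a row does not reach only later rows make up. A row lasts 1/12 s, in which the tool goes at most 41.7 mm and 7.16 degrees, less where a joint would pass 70% of its speed; a pose out of reach is approached as far as the arm can. A call with a gripper value outside its range is refused whole. The fingers move at their own pace and stop on an object; the grip force is fixed at half the most. Time passes only in rows, so rows that repeat a pose let the fingers close. It gives the time, the measured TCP pose, the force, the opening and the grip force at its end, in the units of the state.
- sensors.get_obs(): the state, without advancing time (a new reading comes with each control period).
- viewer.snapshot(name): name is "scene" or "side" or "wrist"; returns the picture (400x640x3 uint8, red, green, blue); there is no depth.
- viewer.camera_params(name): a dict with "fx", "fy", "cx", "cy" (pixels), "extrinsics" (4x4, takes a point from world to camera coordinates). Camera axes: x right, y up, looking along -z (the intrinsics and any distortion apply to the point x, -y, -z); pixel columns grow to the right and rows downward; lengths in m; the calibration is good to about 2 mm. A picture is of the moment at which its call begins: read the wrist's pose just before it. camera_params takes no time and is no camera call; for the wrist camera it gives the pose at the moment of the call.
- workorder.close_job(): hands the job in; it is judged then, once.
The state is a dict: "clock": time; "joint_pos": joint angles; "qvel": joint speeds; "tau": joint torques, N m; "tool_pos": TCP position; "orientation": TCP orientation; "force": force on the tool from outside, world axes, zero at the start; "moment": the same for the moment, N m; "opening": finger opening in m; "gripper_force": force on a finger pad.
Only numpy, scipy, OpenCV 4.12 (cv2) and the standard library are available. Lean on these libraries where they do the work, as an engineer would, in place of code of your own. Each camera call takes 0.05 s, during which the arm holds its last target. There are 200 camera calls.

## Task

Sort the five baked cakes out of the round steel pan into the sale baskets: the two round golden ones go in the green basket, the two square dark-brown ones in the orange basket and the pink flower-shaped one in the blue basket. Set each one down gently without dropping it, face up and flat on the basket floor, side by side and not one on another. Leave the wooden stamp, the white ring cutter and the baskets where they are.

Things in the scene. Friction and masses are not known exactly. Their poses are not given: they have to be found in the camera images.
- round_1: A round golden-brown baked cake with a finely scalloped edge, 50 mm in diameter, 28 mm high, about 55 g, lying flat in the steel pan, which stands on the table: pan floor 3 mm above the table and 186 mm in radius, its wall flaring to a rolled rim 212 mm in radius and 32 mm high; seven small things lie in it with mostly 25 mm or more between them. Origin at the centre of its underside, z up through the patterned face. Belongs in the green basket.
- round_2: A round golden-brown baked cake with a finely scalloped edge, 50 mm in diameter, 28 mm high, about 55 g, lying flat in the steel pan, whose floor is 3 mm above the table. Origin at the centre of its underside, z up through the patterned face. Belongs in the green basket.
- square_1: A square dark-brown baked cake, 46 x 46 mm, 28 mm high, about 55 g, lying flat in the steel pan, whose floor is 3 mm above the table. Origin at the centre of its underside, z up through the patterned face, x and y square to its sides. Belongs in the orange basket.
- square_2: A square dark-brown baked cake, 46 x 46 mm, 28 mm high, about 55 g, lying flat in the steel pan, whose floor is 3 mm above the table. Origin at the centre of its underside, z up through the patterned face, x and y square to its sides. Belongs in the orange basket.
- flower: A pink baked cake in the shape of a flower with six round petals and red marks, 50 mm across opposite petals and 46 mm across opposite gaps between petals, 28 mm high, about 55 g, lying flat in the steel pan, whose floor is 3 mm above the table. Origin at the centre of its underside, z up through the patterned face, petals at 0, 60, 120 ... degrees from its x axis (gaps at 30, 90, 150). Belongs in the blue basket.
- stamp: A turned pale-wood cake stamp with a waisted knob handle, standing upright in the pan among the cakes: 42 mm in diameter at the foot, 50 mm high. Origin at the centre of its underside. To be left alone.
- cutter: A plain white plastic ring cutter (an open ring) lying in the pan among the cakes: about 49 mm in outer diameter, 26 mm high. Origin at the centre of its underside. To be left alone.
- green_basket: A round green plastic sieve basket, for the round cakes: standing loose on the table, 0.25 kg, 50 mm high. Its flat floor is 4 mm thick and at least 80 mm in radius inside; the ribbed wall, 4 mm thick, flares to a rim 188 mm across outside. Origin at the centre of its underside, z up; its yaw means nothing. Two cakes fit side by side with their centres about 37 mm either side of the middle.
- orange_basket: A round orange plastic sieve basket, for the square cakes: standing loose on the table, 0.25 kg, 50 mm high. Its flat floor is 4 mm thick and at least 80 mm in radius inside; the ribbed wall, 4 mm thick, flares to a rim 188 mm across outside. Origin at the centre of its underside, z up; its yaw means nothing. Two cakes fit side by side with their centres about 37 mm either side of the middle.
- blue_basket: A round blue plastic sieve basket, for the flower cake: standing loose on the table, 0.25 kg, 50 mm high. Its flat floor is 4 mm thick and at least 80 mm in radius inside; the ribbed wall, 4 mm thick, flares to a rim 188 mm across outside. Origin at the centre of its underside, z up; its yaw means nothing. It takes one cake.
There are look-alikes about, which are no part of the job. What is shaped like the flower but purple is not meant.

How it is judged (in metres and radians):
At the end, for the whole second after the job is handed in: Round cakes in the green basket, square ones in the orange, the flower in the blue: centres within 60 mm of the basket axis, undersides under 10 mm above the basket underside, face up and level within 0.15 rad, at rest (0.02 m/s); baskets level within 0.1 rad (horizontal distance between each of round_1, round_2 and green_basket below 0.06 m and z of round_1 in the frame of green_basket between -0.005 and 0.01 m and angle between each of round_1, round_2, square_1, square_2, flower's own z axis and vertical below 0.15 rad and linear speed of each of round_1, round_2, square_1, square_2, flower below 0.02 m/s and z of round_2 in the frame of green_basket between -0.005 and 0.01 m and horizontal distance between each of square_1, square_2 and orange_basket below 0.06 m and z of square_1 in the frame of orange_basket between -0.005 and 0.01 m and z of square_2 in the frame of orange_basket between -0.005 and 0.01 m and horizontal distance between flower and blue_basket below 0.06 m and z of flower in the frame of blue_basket between -0.005 and 0.01 m and angle between each of green_basket, orange_basket, blue_basket's own z axis and vertical below 0.1 rad); the robot touches nothing.
It fails at once if a cake is dropped or thrown (falls free, touching nothing, faster than 0.7 m/s: a fall of about 25 mm) ((contact force between round_1 and anything else below 0.02 N and linear speed of round_1 above 0.7 m/s) or (contact force between round_2 and anything else below 0.02 N and linear speed of round_2 above 0.7 m/s) or (contact force between square_1 and anything else below 0.02 N and linear speed of square_1 above 0.7 m/s) or (contact force between square_2 and anything else below 0.02 N and linear speed of square_2 above 0.7 m/s) or (contact force between flower and anything else below 0.02 N and linear speed of flower above 0.7 m/s)).
It fails at once if the wooden stamp or the ring cutter is moved by more than 30 mm (distance of any of stamp, cutter from where it was at the start of the episode above 0.03 m).
It fails at once if a basket is moved by more than 40 mm (distance of any of green_basket, orange_basket, blue_basket from where it was at the start of the episode above 0.04 m).
It also fails if it takes over 128 s, if anything falls off the work surface, if the arm or the gripper's body presses on something with over 40 N, if the wrist force passes 120 N, or if a joint passes its speed limit or range.

## Working session

There is one attempt and no reset: what is moved stays moved. The work goes in short steps, Python scripts to look and compute and a shell command to move; the robot and the scene stay as the last step left them, time stands still between calls to the robot, and variables do not carry over. Pictures are saved under pics/ and viewed, at most 14 in all, crops included, and the job is handed in when it is done.

```bash
ls; mkdir -p pics
python3 - <<'E'
from plant import sensors, viewer, ctrl
import cv2, numpy as np
print(sensors.get_obs()); print(ctrl.hold_point_z)
for n in("scene","side","wrist"):
    p=viewer.camera_params(n); im=viewer.snapshot(n); cv2.imwrite(f"pics/{n}0.png",im[:,:,::-1]); print(n,p)
E
```

```text
pics
{'clock': 0.0, 'joint_pos': array([-5.12732808e+01,  2.05896244e+01,  6.32949296e-01, -1.98643666e-02,
       -7.01365493e+01, -1.65071959e+01]), 'qvel': array([ 0.04512174,  0.03486013,  0.00530484, -0.04360658, -0.11108278,
       -0.11249608]), 'tau': array([-1.66404584e-04, -5.82722425e+01,  2.93034464e+01,  6.99691951e+00,
        6.51130467e-03, -1.88996282e-04]), 'tool_pos': array([ 0.2550387 , -0.6244217 ,  0.22563768]), 'orientation': array([ 1.79905312e+02, -8.58674331e-03, -1.57787234e+02]), 'force': array([-0.33614016, -0.98517313,  0.66916258]), 'moment': array([-0.01017617,  0.02314226,  0.00218293]), 'gripper_force': 0.0, 'opening': 0.08750512049096507}
0.0188
scene {'fx': 380.68685320070813, 'fy': 380.68685320070813, 'cx': 322.11086137656616, 'cy': 203.44665501889216, 'extrinsics': array([[-0.56972843,  0.82178137,  0.00921368,  0.21941309],
       [-0.62342066, -0.4394587 ,  0.64670142,  0.23218464],
       [ 0.53549621,  0.36270019,  0.76268761, -1.25199494],
       [ 0.        ,  0.        ,  0.        ,  1.        ]])}
side {'fx': 361.4188409489042, 'fy': 361.4188409489042, 'cx': 328.50497816398365, 'cy': 201.56100562743416, 'extrinsics': array([[-0.9987468 , -0.04997436, -0.00271906,  0.41226106],
       [ 0.02432261, -0.53213867,  0.84630778, -0.04814366],
       [-0.04374061,  0.84518105,  0.5326873 , -1.12422794],
       [ 0.        ,  0.        ,  0.        ,  1.        ]])}
wrist {'fx': 289.9463559868183, 'fy': 289.9463559868183, 'cx': 322.81401589641143, 'cy': 201.56775401484458, 'extrinsics': array([[-0.37766323,  0.92594002,  0.00235927,  0.67244971],
       [-0.88424143, -0.35989724, -0.29764252,  0.03755782],
       [-0.27475002, -0.1144948 ,  0.95467448, -0.3913038 ],
       [ 0.        ,  0.        ,  0.        ,  1.        ]])}
```

View pics/scene0.png

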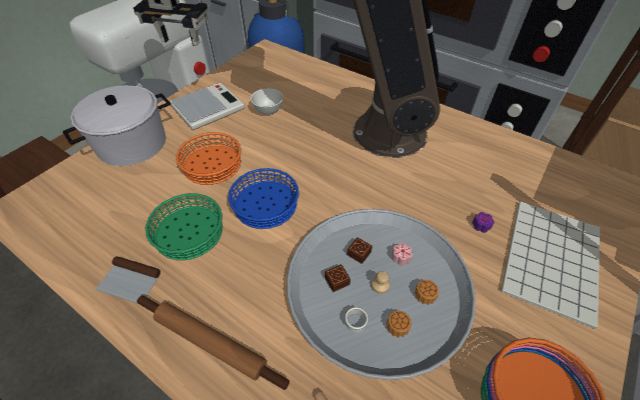

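View pics/side0.png

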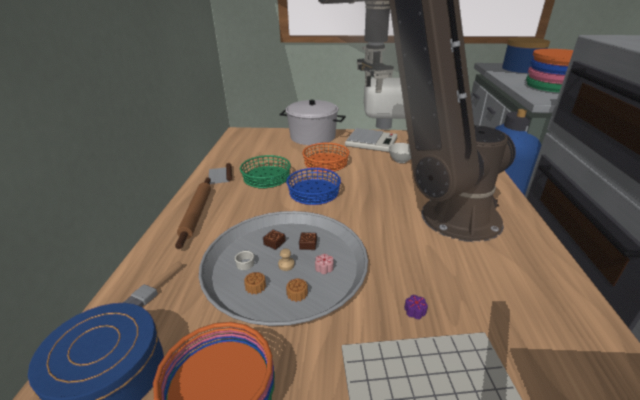

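The scene view shows the squares at (360,250) and (338,278), the flower at (401,253), and the rounds at (427,292) and (399,323). The stamp is at (381,283) and the cutter at (356,319). The baskets are orange (210,157), blue (264,198) and green (185,226). The purple flower look-alike at (483,222) is outside the pan. The side view agrees.

```bash
cat > h.py <<'E'
import cv2, numpy as np
from scipy.spatial.transform import Rotation as R
def ray(p,u,v,z):
    E=p['extrinsics']; d=E[:3,:3].T@np.array([(u-p['cx'])/p['fx'],-(v-p['cy'])/p['fy'],-1.])
    o=-E[:3,:3].T@E[:3,3]; return (o+d*(z-o[2])/d[2])[:2]
def proj(p,P):
    c=p['extrinsics']@np.append(P,1); return np.array([p['cx']-p['fx']*c[0]/c[2]*1, p['cy']+p['fy']*c[1]/c[2]])
RNG={'golden':((9,140,90),(19,255,255)),'brown':((0,60,20),(14,255,100)),'pink':((160,50,120),(179,255,255)),
 'orange':((5,150,120),(14,255,255)),'green':((65,100,20),(90,255,255)),'blue':((108,120,30),(125,255,255)),'white':((15,5,170),(40,60,255))}
def blobs(im,name,amin=60):
    h=cv2.cvtColor(im,cv2.COLOR_RGB2HSV); m=cv2.inRange(h,*[np.array(x) for x in RNG[name]])
    m=cv2.morphologyEx(m,cv2.MORPH_CLOSE,np.ones((5,5)))
    cs,_=cv2.findContours(m,cv2.RETR_EXTERNAL,cv2.CHAIN_APPROX_NONE)
    return [cv2.convexHull(c) for c in cs if cv2.contourArea(c)>amin]
def cen(c):
    m=cv2.moments(c); return m['m10']/m['m00'],m['m01']/m['m00']
def go(x,y,z,yaw):
    from plant import sensors
    o=sensors.get_obs(); A=R.from_euler('xyz',o['orientation'],degrees=True); B=R.from_euler('xyz',[180,0,yaw],degrees=True)
    s=A.inv().apply(np.array([x,y,z])-o['tool_pos']); t=(A.inv()*B).as_rotvec(degrees=True)
    print('shift',np.round(s,4),'turn',np.round(t,2),'rows',round(np.linalg.norm(s)/.0417,1),round(np.linalg.norm(t)/7.16,1))
E
python3 - <<'E'
from h import *
from plant import viewer
for n in("scene","side"):
    p=viewer.camera_params(n); im=cv2.imread(f"pics/{n}0.png")[:,:,::-1].copy()
    for k,z,a in(('golden',.017,60),('brown',.017,80),('pink',.017,40),('orange',.025,400),('green',.025,400),('blue',.025,400)):
        for c in blobs(im,k,a):
            u,v=cen(c); q=ray(p,u,v,z)
            if .35<np.hypot(*q)<.95: print(n,k,np.round([u,v],1),cv2.contourArea(c),np.round(q,4))
E
```

```text
scene golden [542.2 372.8] 5282.5 [0.4985 0.6073]
scene golden [398.4 323.3] 452.0 [0.5708 0.3272]
scene golden [208.5 340.5] 2337.0 [0.8292 0.0218]
scene golden [426.3 291.6] 392.0 [0.4678 0.3446]
scene golden [337.  274.8] 224.0 [0.548  0.1552]
scene golden [359.6 247. ] 195.5 [0.4509 0.1583]
scene golden [209.1 157.7] 2675.0 [ 0.4359 -0.3776]
scene brown [592.5 386.6] 147.0 [0.4689 0.6942]
scene brown [217.  342.5] 3112.5 [0.8221 0.0393]
scene brown [336.9 277.6] 431.0 [0.5544 0.159 ]
scene brown [135.8 266.4] 444.0 [ 0.8021 -0.2465]
scene brown [359.1 250.1] 379.5 [0.4596 0.1618]
scene brown [622.7 142.8] 209.0 [-0.3661  0.6362]
scene brown [603.1 101.9] 6327.0 [-0.5715  0.5462]
scene brown [435.4  48.8] 5354.5 [-0.5743 -0.0933]
scene pink [540.1 352.9] 464.5 [0.4607 0.5937]
scene pink [401.7 253.6] 318.5 [0.4084 0.2523]
scene orange [542.6 373. ] 5206.5 [0.5028 0.6058]
scene orange [209.1 157.6] 2656.0 [ 0.4409 -0.3702]
scene green [184.7 226.2] 3897.5 [ 0.6574 -0.2361]
scene blue [263.8 197.7] 3240.0 [ 0.4682 -0.1347]
scene blue [275.7  32.8] 1744.5 [-0.2833 -0.7073]
side golde
[... 302 characters left out ...]
 377.8] 1382.0 [0.0048 0.5403]
side brown [282.6 370.4] 922.5 [0.4707 0.5483]
side brown [158.6 322.3] 375.0 [0.7508 0.4518]
side brown [500.9 323.7] 406.5 [0.0284 0.421 ]
side brown [307.7 240.8] 245.0 [0.4623 0.1616]
side brown [273.6 238.9] 269.5 [0.5579 0.1576]
side brown [194.6 215.8] 853.0 [0.8193 0.0559]
side brown [229.4 171.7] 92.0 [ 0.7954 -0.237 ]
side pink [223.9 343.8] 1359.0 [0.5968 0.4972]
side pink [323.7 263.3] 276.0 [0.4125 0.2512]
side orange [215.2 364.8] 7408.5 [0.5967 0.5483]
side orange [325.9 156.1] 1001.5 [ 0.442  -0.3724]
side green [266.3 174.9] 878.5 [ 0.6486 -0.2027]
side blue [312.5 187.5] 1309.5 [ 0.4733 -0.1193]
side blue [518.  153.6] 1736.5 [-0.3323 -0.4302]
```

Run:
```python
from h import *
from plant import viewer, sensors
p=viewer.camera_params('wrist');E=p['extrinsics'];o=sensors.get_obs()
A=R.from_euler('xyz',o['orientation'],degrees=True)
print('cam in tool',A.inv().apply(-E[:3,:3].T@E[:3,3]-o['tool_pos']),'look',A.inv().apply(-E[2,:3]))
go(.45,-.22,.30,-135)
sc=viewer.camera_params('scene')
print('stamp,cutter',ray(sc,381,284,.02),ray(sc,356,319,.016))
```

```text
cam in tool [ 0.08095742  0.00149327 -0.15740233] look [-2.97764529e-01  7.45050756e-04  9.54639057e-01]
shift [-0.3334  0.3009 -0.0738] turn [ 7.000e-02  1.000e-02 -2.279e+01] rows 10.9 3.2
stamp,cutter [0.51166148 0.25155827] [0.61425039 0.24761618]
```

```bash
python3 -m pendant '[[1,[-0.1,0.09,-0.074],[0,0,-7]],[1,[-0.2,0.18,-0.074],[0,0,-14]],[1,[-0.333,0.301,-0.074],[0,0,-22.8]],[1,[-0.333,0.301,-0.074],[0,0,-22.8]],[1,[-0.333,0.301,-0.074],[0,0,-22.8]],[1,[-0.333,0.301,-0.074],[0,0,-22.8]],[1,[-0.333,0.301,-0.074],[0,0,-22.8]],[1,[-0.333,0.301,-0.074],[0,0,-22.8]],[1,[-0.333,0.301,-0.074],[0,0,-22.8]],[1,[-0.333,0.301,-0.074],[0,0,-22.8]]]'
python3 - <<'E'
from h import *
from plant import viewer
p=viewer.camera_params('wrist');im=viewer.snapshot('wrist');cv2.imwrite('pics/w1.png',im[:,:,::-1])
go(.45,.22,.26,-90)
E
```

```text
clock: 0.98
tool_pos: [0.4322, -0.2551, 0.296]
orientation: [-180.0, 0.0, -135.0]
force: [1.6, -0.9, 0.2]
opening: 0.0875
gripper_force: 0.0
shift [-0.344   0.3214  0.0375] turn [ -0.16   0.11 -44.81] rows 11.3 6.3
```

View pics/w1.png

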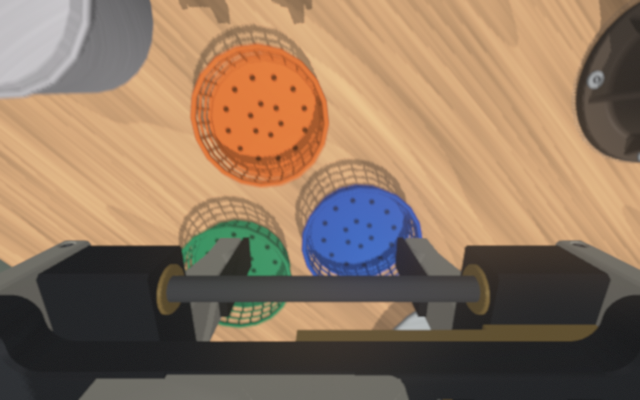

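The wrist view shows the orange basket centred about (260,114), blue about (361,232) and green about (237,270), partly hidden by the fingers. I'll get the orange and blue centres from this view, then move over the pan.

```bash
python3 - <<'E'
from h import *
from plant import viewer
p=viewer.camera_params('wrist')
im=cv2.imread("pics/w1.png")[:,:,::-1].copy()
for k in('orange','blue','green'):
    for c in blobs(im,k,400):
        x,y,w,h=cv2.boundingRect(c); (u,v),r=cv2.minEnclosingCircle(c); print(k,x,y,w,h,np.round(cen(c)),np.round(ray(p,*cen(c),.035),4),np.round(ray(p,u,v,.05),4), np.linalg.norm(ray(p,x,v,.05)-ray(p,x+w,v,.05)))
E
python3 -m pendant '[[1,[-0.1,0.09,0],[0,0,-7]],[1,[-0.2,0.18,0.037],[0,0,-21]],[1,[-0.344,0.321,0.037],[0,0,-45]],[1,[-0.344,0.321,0.037],[0,0,-45]],[1,[-0.344,0.321,0.037],[0,0,-45]],[1,[-0.344,0.321,0.037],[0,0,-45]],[1,[-0.344,0.321,0.037],[0,0,-45]],[1,[-0.344,0.321,0.037],[0,0,-45]],[1,[-0.344,0.321,0.037],[0,0,-45]],[1,[-0.344,0.321,0.037],[0,0,-45]]]'
python3 - <<'E'
from plant import viewer
from h import *
im=viewer.snapshot('wrist');im=viewer.snapshot('wrist');p=viewer.camera_params('wrist')
cv2.imwrite('pics/w2.png',im[:,:,::-1]); np.save('w2.npy',p,allow_pickle=True)
for k in('golden','brown','pink'):
    for c in blobs(im,k,150): print(k,np.round(cen(c)),np.round(ray(p,*cen(c),.017),4),cv2.contourArea(c))
E
```

```text
orange 191 44 138 143 [259. 115.] [ 0.4446 -0.3649] [ 0.4439 -0.3633] 0.18455817303921526
blue 303 186 118 90 [358. 233.] [ 0.4672 -0.1379] [ 0.4694 -0.1314] 0.18002936225877816
green 181 221 109 55 [237. 250.] [ 0.6257 -0.2516] [ 0.6363 -0.242 ] 0.17087673693863586
clock: 1.87
tool_pos: [0.4458, 0.1598, 0.2631]
orientation: [-180.0, 0.0, -90.0]
force: [1.1, -0.0, -0.1]
opening: 0.0877
gripper_force: 0.0
golden [239. 163.] [0.5629 0.1519] 457.5
brown [521. 262.] [0.1355 0.3055] 3528.5
brown [312. 167.] [0.4602 0.1573] 885.0
brown [244. 165.] [0.5561 0.1556] 1064.5
brown [607.  74.] [0.0828 0.0357] 5636.0
brown [ 42. 102.] [0.8142 0.0731] 4647.5
pink [346. 228.] [0.4097 0.2506] 772.5
```

View pics/w2.png

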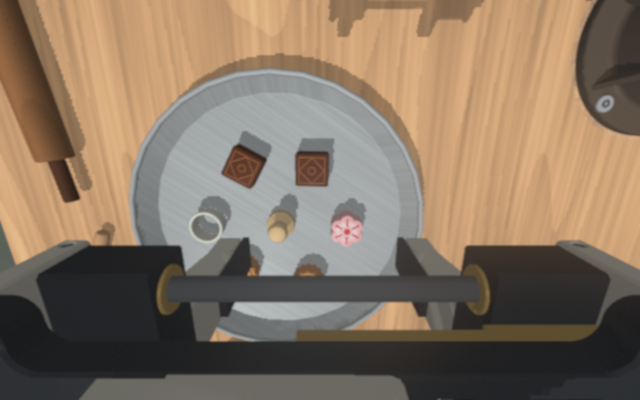

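Run:
```python
from h import *
p=np.load('w2.npy',allow_pickle=True).item(); im=cv2.imread('pics/w2.png')[:,:,::-1].copy()
for c in blobs(im,'brown',600):
    q=np.array([ray(p,u,v,.031) for u,v in c[:,0]])*1000
    if q[:,0].max()<600 and q[:,0].min()>400: 
        r=cv2.minAreaRect(q.astype(np.float32)); print(r, np.round(cen(c)))
# top-down rectified view of the pan at z=.031: 2.5 px/mm, col=+x -> right, row=-y
W=np.array([[x,y] for x,y in((.39,.12),(.61,.12),(.61,.29),(.39,.29))])
src=np.float32([proj(p,[x,y,.031]) for x,y in W]); s=3500
dst=np.float32([[(x-.39)*s,(.29-y)*s] for x,y in W])
M=cv2.getPerspectiveTransform(src,dst); cv2.imwrite('pics/top.png',cv2.warpPerspective(im,M,(770,595),flags=cv2.INTER_CUBIC)[:,:,::-1])
print(src)
```

```text
((460.77191162109375, 156.95040893554688), (42.167335510253906, 43.85210037231445), 0.24838870763778687) [312. 167.]
((552.5067138671875, 153.5580596923828), (45.83966827392578, 44.24116897583008), 60.80475616455078) [244. 165.]
[[364.99084 140.77086]
 [197.87729 140.027  ]
 [212.02432 256.0769 ]
 [359.53867 256.5953 ]]
```

View pics/top.png

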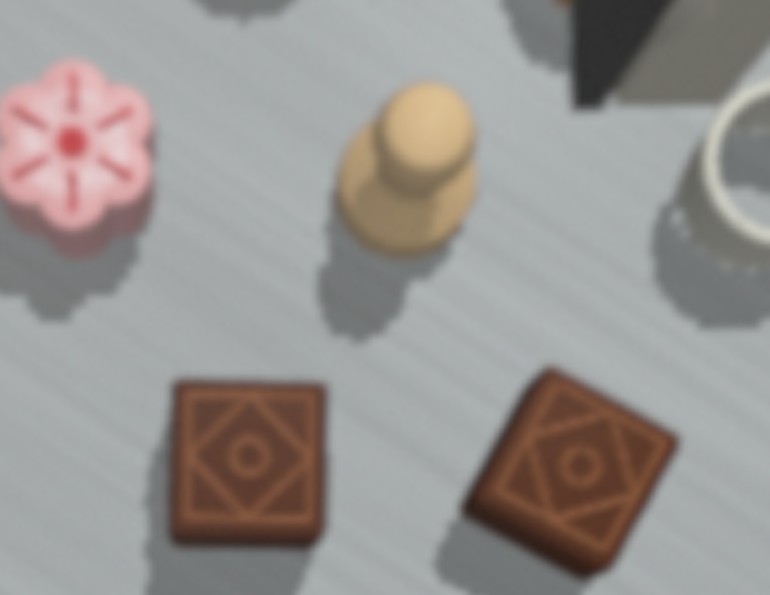

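The enlarged top view shows the pink flower at (71,144), with a petal at 90° and gaps along world x. The upright square is at (249,457), yaw about 0, and the turned one at (580,466), yaw about -29°. The only pink flower shape in the pan is this one. The purple one at scene (483,222) lies on the table and is excluded by colour.

Run:
```python
from h import *
go(.4105,.25,.06,-90)
```

```text
shift [-0.088   0.0352  0.2021] turn [ 0.04 -0.01  0.28] rows 5.4 0.0
```

```bash
python3 -m pendant '[[0.7,[-0.03,0.012,0.03],[0,0,0]],[0.7,[-0.088,0.035,0.1],[0,0,0]],[0.7,[-0.088,0.035,0.14],[0,0,0]],[0.7,[-0.088,0.035,0.17],[0,0,0]],[0.7,[-0.088,0.035,0.2],[0,0,0]],[0.7,[-0.088,0.035,0.202],[0,0,0]],[0.7,[-0.088,0.035,0.202],[0,0,0]],[0.7,[-0.088,0.035,0.202],[0,0,0]]]'
python3 - <<'E'
from h import *
from plant import viewer
go(.4105,.25,.01,-90)
cv2.imwrite('pics/w3.png',viewer.snapshot('wrist')[:,:,::-1])
E
```

```text
clock: 2.63
tool_pos: [0.4111, 0.2449, 0.0605]
orientation: [179.9, -0.2, -90.0]
force: [1.3, 0.0, 0.8]
opening: 0.0744
gripper_force: 0.0
shift [-0.0052  0.0005  0.0505] turn [ 0.1  -0.16  0.05] rows 1.2 0.0
```

View pics/w3.png

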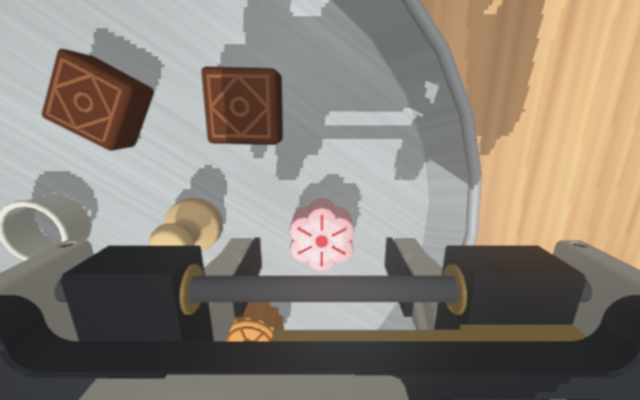

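The wrist view has the flower centred between the fingers at (322,241), with the squares at (88,103) and (241,106).

```bash
python3 - <<'E'
from h import *
from plant import viewer
p=viewer.camera_params('wrist')
for n,u,v in(('fl',322,241),('sq1',239,106),('sq2',84,101)): print(n,ray(p,u,v,.031))
E
python3 -m pendant '[[0.7,[-0.005,0.0005,0.025],[0,0,0]],[0.7,[-0.005,0.0005,0.045],[0,0,0]],[0.7,[-0.005,0.0005,0.051],[0,0,0]],[0.7,[-0.005,0.0005,0.051],[0,0,0]],[-1,[-0.005,0.0005,0.051],[0,0,0]],[-1,[-0.005,0.0005,0.051],[0,0,0]],[-1,[-0.005,0.0005,0.051],[0,0,0]],[-1,[-0.005,0.0005,0.051],[0,0,0]],[-1,[-0.005,0.0005,0.051],[0,0,0]],[-1,[-0.005,0.0005,0.051],[0,0,0]]]'
```

```text
fl [0.4119628  0.25454534]
sq1 [0.46312726 0.16341332]
sq2 [0.55806216 0.16052294]
clock: 3.52
tool_pos: [0.4112, 0.2511, 0.0107]
orientation: [-180.0, 0.0, -90.0]
force: [-0.6, -0.9, 6.8]
opening: 0.0458
gripper_force: 30.0
```

```bash
python3 -m pendant '[[-1,[0,0,-0.04],[0,0,0]],[-1,[0,0,-0.08],[0,0,0]],[-1,[0.03,-0.005,-0.1],[0,0,0]],[-1,[0.07,-0.01,-0.1],[0,0,0]],[-1,[0.11,-0.016,-0.1],[0,0,0]],[-1,[0.15,-0.022,-0.1],[0,0,0]],[-1,[0.19,-0.028,-0.1],[0,0,0]],[-1,[0.23,-0.034,-0.1],[0,0,0]],[-1,[0.27,-0.04,-0.1],[0,0,0]],[-1,[0.3,-0.045,-0.1],[0,0,0]]]'
python3 - <<'E'
from h import *
from plant import viewer
p=viewer.camera_params('wrist');im=viewer.snapshot('wrist');cv2.imwrite('pics/w4.png',im[:,:,::-1])
for k in('orange','green','blue'):
    for c in blobs(im,k,400):
        x,y,w,h=cv2.boundingRect(c); (u,v),r=cv2.minEnclosingCircle(c);print(k,x,y,w,h,np.round(ray(p,*cen(c),.035),4),np.round(ray(p,u,v,.05),4))
go(.468,-.136,.10,-90)
E
```

```text
clock: 4.35
tool_pos: [0.4555, -0.0518, 0.1102]
orientation: [180.0, -0.0, -90.0]
force: [0.1, 0.0, -1.4]
opening: 0.0458
gripper_force: 30.0
green 0 0 171 96 [ 0.6317 -0.1778] [ 0.6147 -0.174 ]
blue 173 0 256 225 [ 0.4717 -0.1369] [ 0.4716 -0.1431]
shift [ 0.0814 -0.0123  0.01  ] turn [ 0.05 -0.05 -0.08] rows 2.0 0.0
```

View pics/w4.png

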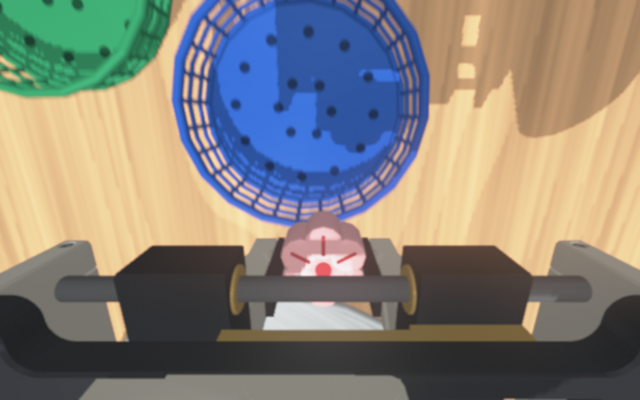

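The flower is held level at (323,265). The blue basket's rim spans columns 173–430 and its floor centre is near (305,95).

```bash
python3 - <<'E'
from h import *
from plant import viewer
p=viewer.camera_params('wrist')
print(ray(p,305,95,.004), ray(p,173,98,.05),ray(p,430,98,.05),ray(p,320,222,.05))
E
python3 -m pendant '[[-1,[0.04,-0.008,0],[0,0,0]],[-1,[0.084,-0.014,0.0],[0,0,0]],[-1,[0.084,-0.014,0.02],[0,0,0]],[-1,[0.084,-0.014,0.03],[0,0,0]],[-1,[0.084,-0.014,0.03],[0,0,0]]]'
python3 -c "
from h import *
go(.47,-.137,.012,-90)"
```

```text
[ 0.47008726 -0.14721243] [ 0.56076416 -0.14309013] [ 0.37915352 -0.14275306] [ 0.45737915 -0.04903391]
clock: 4.82
tool_pos: [0.4681, -0.1342, 0.0779]
orientation: [179.8, 0.0, -90.1]
force: [-0.2, 0.7, -0.4]
opening: 0.0459
gripper_force: 30.0
shift [ 0.0028 -0.0022  0.0659] turn [ 0.24  0.   -0.14] rows 1.6 0.0
```

```bash
python3 -m pendant '[[-1,[0.006,-0.002,0.03],[0,0,0]],[-1,[0.006,-0.002,0.05],[0,0,0]],[-1,[0.006,-0.002,0.06],[0,0,0]],[-1,[0.006,-0.002,0.064],[0,0,0]],[-1,[0.006,-0.002,0.066],[0,0,0]],[-1,[0.006,-0.002,0.066],[0,0,0]]]'
```

```text
clock: 5.32
tool_pos: [0.4725, -0.1388, 0.0144]
orientation: [-180.0, -0.0, -89.9]
force: [-0.3, 0.1, -1.1]
opening: 0.0456
gripper_force: 30.0
```

```bash
python3 -m pendant '[[-1,[0,0,0.001],[0,0,0]],[-1,[0,0,0.001],[0,0,0]]]'; python3 -m pendant '[[0.4,[0,0,0],[0,0,0]],[0.4,[0,0,0],[0,0,0]],[0.4,[0,0,0],[0,0,0]],[0.4,[0,0,-0.03],[0,0,0]],[0.4,[0,0,-0.07],[0,0,0]],[0.4,[0,0,-0.1],[0,0,0]],[0.4,[0,0,-0.1],[0,0,0]]]'
python3 - <<'E'
from h import *
from plant import viewer
p=viewer.camera_params('wrist');im=viewer.snapshot('wrist');cv2.imwrite('pics/w5.png',im[:,:,::-1])
for c in blobs(im,'pink',150): print(np.round(cen(c)),np.round(ray(p,*cen(c),.02),4))
go(.462,.161,.08,-90)
E
```

```text
clock: 5.48
tool_pos: [0.4727, -0.139, 0.0138]
orientation: [-179.9, 0.0, -90.0]
force: [0.4, 0.3, -1.0]
opening: 0.0458
gripper_force: 30.0
clock: 6.07
tool_pos: [0.4758, -0.1395, 0.1192]
orientation: [-179.4, -0.0, -89.9]
force: [1.6, 0.6, -0.3]
opening: 0.0613
gripper_force: 0.0
[328. 201.] [ 0.4715 -0.1393]
shift [-0.3002  0.0125  0.0366] turn [-0.42  0.01  0.05] rows 7.3 0.1
```

```bash
python3 -m pendant '[[0.4,[-0.04,0.002,0],[0,0,0]],[0.4,[-0.12,0.006,0.01],[0,0,0]],[0.4,[-0.3,0.012,0.036],[0,0,0]],[0.4,[-0.3,0.012,0.036],[0,0,0]],[0.4,[-0.3,0.012,0.036],[0,0,0]],[0.4,[-0.3,0.012,0.036],[0,0,0]],[0.4,[-0.3,0.012,0.036],[0,0,0]],[0.4,[-0.3,0.012,0.036],[0,0,0]],[0.4,[-0.3,0.012,0.036],[0,0,0]],[0.4,[-0.3,0.012,0.036],[0,0,0]]]'
python3 - <<'E'
from h import *
from plant import viewer
p=viewer.camera_params('wrist');im=viewer.snapshot('wrist');cv2.imwrite('pics/w6.png',im[:,:,::-1])
for k in('brown','golden'):
  for c in blobs(im,k,600):
    q=np.array([ray(p,u,v,.031) for u,v in c[:,0]])*1000
    if q[:,1].max()<450: print(k,np.round(cen(c)),np.round(ray(p,*cen(c),.02),4),cv2.minAreaRect(q.astype(np.float32)))
go(.462,.161,.01,-90)
E
```

```text
clock: 6.95
tool_pos: [0.4592, 0.161, 0.0762]
orientation: [179.9, -0.1, -89.9]
force: [-0.4, -0.1, 0.1]
opening: 0.0613
gripper_force: 0.0
brown [203. 211.] [0.5518 0.1561] ((551.8072509765625, 155.790771484375), (53.420249938964844, 44.767520904541016), 61.583656311035156)
shift [-0.0008 -0.0028  0.0664] turn [ 0.08 -0.06  0.05] rows 1.6 0.0
```

```bash
python3 -m pendant '[[0.4,[0,-0.003,0.03],[0,0,0]],[0.4,[0,-0.003,0.055],[0,0,0]],[0.4,[0,-0.003,0.066],[0,0,0]],[0.4,[0,-0.003,0.066],[0,0,0]],[-1,[0,-0.003,0.066],[0,0,0]],[-1,[0,-0.003,0.066],[0,0,0]],[-1,[0,-0.003,0.066],[0,0,0]],[-1,[0,-0.003,0.066],[0,0,0]]]'
python3 -c "
from h import *
go(.444,-.25,.12,-90)"
```

```text
clock: 7.67
tool_pos: [0.4636, 0.1609, 0.0121]
orientation: [-179.9, 0.1, -90.0]
force: [1.0, -1.7, 2.4]
opening: 0.0458
gripper_force: 29.9
shift [ 0.4108  0.0195 -0.1084] turn [-0.09  0.07  0.01] rows 10.2 0.0
```

```bash
python3 -m pendant '[[-1,[0,0,-0.04],[0,0,0]],[-1,[0.0,0,-0.08],[0,0,0]],[-1,[0.03,0.002,-0.107],[0,0,0]],[-1,[0.41,0.02,-0.108],[0,0,0]],[-1,[0.41,0.02,-0.108],[0,0,0]],[-1,[0.41,0.02,-0.108],[0,0,0]],[-1,[0.41,0.02,-0.108],[0,0,0]],[-1,[0.41,0.02,-0.108],[0,0,0]],[-1,[0.41,0.02,-0.108],[0,0,0]],[-1,[0.41,0.02,-0.108],[0,0,0]]]'
python3 - <<'E'
from h import *
from plant import viewer
p=viewer.camera_params('wrist');im=viewer.snapshot('wrist');cv2.imwrite('pics/w7.png',im[:,:,::-1])
for k in('orange','green'):
    for c in blobs(im,k,400):
        x,y,w,h=cv2.boundingRect(c); print(k,x,y,w,h,np.round(ray(p,*cen(c),.035),4),ray(p,x,y+h/2,.05),ray(p,x+w,y+h/2,.05),ray(p,x+w/2,y,.05),ray(p,x+w/2,y+h,.05))
go(.444,-.401,.08,-90)
E
```

```text
clock: 8.5
tool_pos: [0.4469, -0.1624, 0.1199]
orientation: [-179.9, 0.0, -89.9]
force: [1.1, 0.3, -0.8]
opening: 0.046
gripper_force: 29.9
orange 220 0 220 64 [ 0.4417 -0.3018] [ 0.51791268 -0.29419635] [ 0.36519523 -0.2942057 ] [ 0.44165664 -0.31331833] [ 0.44134566 -0.27393379]
green 0 0 187 231 [ 0.6392 -0.2341] [ 0.68954406 -0.23849671] [ 0.54861497 -0.23857017] [ 0.60138154 -0.31333383] [ 0.64125016 -0.14443776]
shift [0.2331 0.0013 0.0398] turn [-0.04 -0.05 -0.15] rows 5.7 0.0
```

```bash
python3 -m pendant '[[-1,[0.235,0.003,0],[0,0,0]],[-1,[0.235,0.003,0],[0,0,0]],[-1,[0.235,0.003,0],[0,0,0]],[-1,[0.235,0.003,0],[0,0,0]],[-1,[0.235,0.003,0],[0,0,0]],[-1,[0.235,0.003,0],[0,0,0]],[-1,[0.235,0.003,0.03],[0,0,0]],[-1,[0.235,0.003,0.05],[0,0,0]],[-1,[0.235,0.003,0.05],[0,0,0]]]'
python3 - <<'E'
from h import *
go(.443,-.403,.0135,-90)
E
```

```text
clock: 9.3
tool_pos: [0.4415, -0.3947, 0.0651]
orientation: [179.7, 0.2, -90.1]
force: [-0.9, 0.7, -1.8]
opening: 0.0459
gripper_force: 29.9
shift [ 0.0085 -0.0018  0.0516] turn [ 0.3   0.2  -0.13] rows 1.3 0.1
```

```bash
python3 -m pendant '[[-1,[0,0,0],[0,0,0]],[-1,[0,0,0.03],[0,0,0]],[-1,[0,0,0.045],[0,0,0]],[-1,[0,0,0.052],[0,0,0]],[-1,[0,0,0.054],[0,0,0]],[-1,[0,0,0.054],[0,0,0]]]'
python3 - <<'E'
from h import *
go(.443,-.403,.013,-90)
E
```

```text
clock: 9.8
tool_pos: [0.4452, -0.3957, 0.016]
orientation: [-179.9, -0.0, -89.9]
force: [0.4, -0.4, 0.3]
opening: 0.0456
gripper_force: 29.9
shift [0.0073 0.0022 0.003 ] turn [-0.06 -0.05  0.08] rows 0.2 0.0
```

```bash
python3 -m pendant '[[-1,[0.006,0.001,0.001],[0,0,0]],[-1,[0.006,0.001,0.0025],[0,0,0]],[-1,[0.006,0.001,0.0025],[0,0,0]]]'; python3 -m pendant '[[0.4,[0,0,0],[0,0,0]],[0.4,[0,0,0],[0,0,0]],[0.4,[0,0,0],[0,0,0]],[0.4,[0,0,-0.03],[0,0,0]],[0.4,[0,0,-0.07],[0,0,0]],[0.4,[0,0,-0.1],[0,0,0]],[0.4,[0,0,-0.1],[0,0,0]]]'
python3 - <<'E'
from h import *
from plant import viewer
p=viewer.camera_params('wrist');im=viewer.snapshot('wrist');cv2.imwrite('pics/w8.png',im[:,:,::-1])
go(.557,.158,.10,-119)
go(.557,.158,.10,-29)
E
```

```text
clock: 10.05
tool_pos: [0.444, -0.4023, 0.0132]
orientation: [-179.9, -0.1, -90.0]
force: [0.0, -1.4, 1.8]
opening: 0.046
gripper_force: 29.9
clock: 10.63
tool_pos: [0.4466, -0.4037, 0.1193]
orientation: [-179.5, -0.3, -89.9]
force: [1.5, -1.1, -0.1]
opening: 0.0613
gripper_force: 0.0
shift [-0.5607 -0.112   0.0151] turn [-0.4  -0.1  29.05] rows 13.7 4.1
shift [-0.5607 -0.112   0.0151] turn [ -0.22  -0.37 -60.94] rows 13.7 8.5
```

View pics/w8.png

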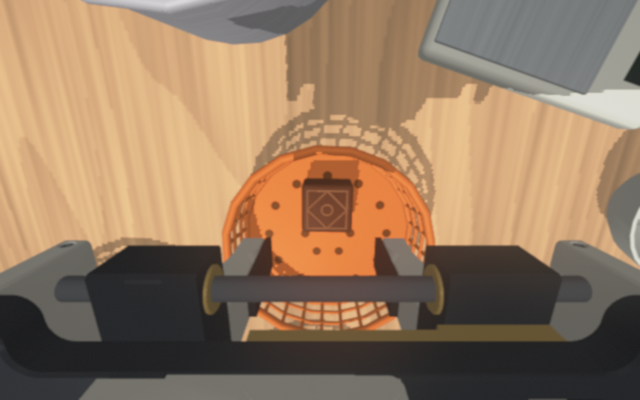

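The first square sits flat at (327,205) in the orange basket, with the front half of the basket free.

```bash
python3 -m pendant '[[0.4,[-0.4,-0.08,0],[0,0,7]],[0.4,[-0.4,-0.08,0],[0,0,14]],[0.4,[-0.4,-0.08,0],[0,0,21]],[0.4,[-0.4,-0.08,0],[0,0,29]],[0.4,[-0.4,-0.08,0],[0,0,29]],[0.4,[-0.4,-0.08,0],[0,0,29]],[0.4,[-0.4,-0.08,0],[0,0,29]],[0.4,[-0.4,-0.08,0],[0,0,29]],[0.4,[-0.4,-0.08,0],[0,0,29]],[0.4,[-0.4,-0.08,0],[0,0,29]]]'
python3 - <<'E'
from h import *
go(.557,.158,.09,-119)
E
```

```text
clock: 11.52
tool_pos: [0.5212, -0.0062, 0.1118]
orientation: [180.0, -0.0, -119.0]
force: [1.1, -0.2, 0.7]
opening: 0.0614
gripper_force: 0.0
shift [-0.161   0.0483  0.0217] turn [ 0.04 -0.03  0.02] rows 4.1 0.0
```

```bash
python3 -m pendant '[[0.4,[-0.161,0.048,0.02],[0,0,0]],[0.4,[-0.161,0.048,0.02],[0,0,0]],[0.4,[-0.161,0.048,0.02],[0,0,0]],[0.4,[-0.161,0.048,0.02],[0,0,0]],[0.4,[-0.161,0.048,0.02],[0,0,0]],[0.4,[-0.161,0.048,0.02],[0,0,0]],[0.4,[-0.161,0.048,0.02],[0,0,0]]]'
python3 - <<'E'
from h import *
from plant import viewer
go(.557,.158,.012,-119)
cv2.imwrite('pics/w9.png',viewer.snapshot('wrist')[:,:,::-1])
E
```

```text
clock: 12.1
tool_pos: [0.557, 0.1558, 0.0912]
orientation: [179.9, -0.1, -118.9]
force: [-0.8, -0.1, -0.2]
opening: 0.0611
gripper_force: 0.0
shift [-0.0021  0.001   0.0792] turn [ 0.07 -0.11  0.07] rows 1.9 0.0
```

View pics/w9.png

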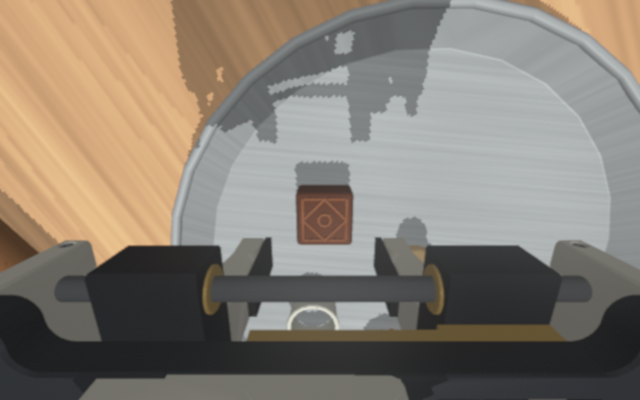

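The second square is square to the fingers and centred at (324,218).

```bash
python3 -m pendant '[[0.4,[-0.002,0.001,0.04],[0,0,0]],[0.4,[-0.002,0.001,0.07],[0,0,0]],[0.4,[-0.002,0.001,0.079],[0,0,0]],[0.4,[-0.002,0.001,0.079],[0,0,0]],[-1,[-0.002,0.001,0.079],[0,0,0]],[-1,[-0.002,0.001,0.079],[0,0,0]],[-1,[-0.002,0.001,0.079],[0,0,0]],[-1,[-0.002,0.001,0.079],[0,0,0]]]'
python3 -c "
from h import *
go(.444,-.329,.12,-90)"
```

```text
clock: 12.82
tool_pos: [0.5591, 0.1585, 0.0151]
orientation: [-179.9, 0.1, -119.0]
force: [-1.3, -0.5, 5.0]
opening: 0.0458
gripper_force: 30.0
shift [ 0.482  -0.1356 -0.1058] turn [ -0.13   0.12 -28.97] rows 12.3 4.0
```

```bash
python3 -m pendant '[[-1,[0,0,-0.04],[0,0,0]],[-1,[0,0,-0.08],[0,0,0]],[-1,[0.03,0,-0.106],[0,0,0]],[-1,[0.482,-0.136,-0.106],[0,0,-7]],[-1,[0.482,-0.136,-0.106],[0,0,-14]],[-1,[0.482,-0.136,-0.106],[0,0,-21]],[-1,[0.482,-0.136,-0.106],[0,0,-29]],[-1,[0.482,-0.136,-0.106],[0,0,-29]],[-1,[0.482,-0.136,-0.106],[0,0,-29]],[-1,[0.482,-0.136,-0.106],[0,0,-29]]]'
python3 -c "
from h import *
go(.444,-.329,.12,-90)"
```

```text
clock: 13.65
tool_pos: [0.4824, -0.1495, 0.1205]
orientation: [-179.9, 0.0, -89.9]
force: [1.9, -0.1, -1.0]
opening: 0.0458
gripper_force: 30.0
shift [0.1794 0.0386 0.0003] turn [-0.12  0.01  0.07] rows 4.4 0.0
```

```bash
python3 -m pendant '[[-1,[0.179,0.038,0],[0,0,0]],[-1,[0.179,0.038,0],[0,0,0]],[-1,[0.179,0.038,0],[0,0,0]],[-1,[0.179,0.038,0],[0,0,0]],[-1,[0.179,0.038,0],[0,0,0]],[-1,[0.179,0.038,0.03],[0,0,0]],[-1,[0.179,0.038,0.06],[0,0,0]],[-1,[0.179,0.038,0.06],[0,0,0]],[-1,[0.179,0.038,0.06],[0,0,0]]]'
python3 -c "
from h import *
from plant import viewer
go(.444,-.329,.0165,-90)
cv2.imwrite('pics/w10.png',viewer.snapshot('wrist')[:,:,::-1])"
```

```text
clock: 14.4
tool_pos: [0.4439, -0.3268, 0.059]
orientation: [179.8, 0.0, -90.0]
force: [0.0, -0.3, 0.6]
opening: 0.0458
gripper_force: 30.0
shift [ 0.0022 -0.0002  0.0425] turn [0.16 0.04 0.02] rows 1.0 0.0
```

View pics/w10.png

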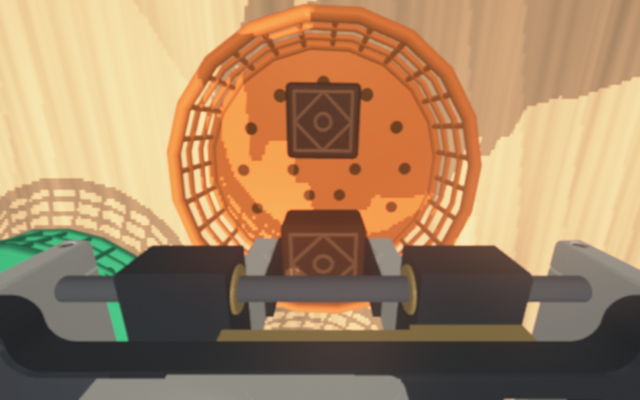

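The held square at (323,262) is clear of the first one at (323,121) and inside the rim.

```bash
python3 -m pendant '[[-1,[0.002,0,0.02],[0,0,0]],[-1,[0.002,0,0.032],[0,0,0]],[-1,[0.002,0,0.039],[0,0,0]],[-1,[0.002,0,0.042],[0,0,0]],[-1,[0.002,0,0.043],[0,0,0]],[-1,[0.002,0,0.043],[0,0,0]]]'
```

```text
clock: 14.95
tool_pos: [0.4457, -0.329, 0.0173]
orientation: [-179.9, -0.0, -89.9]
force: [0.2, -0.4, -0.8]
opening: 0.0458
gripper_force: 30.0
```

```bash
python3 -m pendant '[[-1,[0,0,0.001],[0,0,0]],[-1,[0,0,0.002],[0,0,0]],[-1,[0,0,0.002],[0,0,0]]]'; python3 -m pendant '[[0.35,[0,0,0],[0,0,0]],[0.35,[0,0,0],[0,0,0]],[0.35,[0,0,0],[0,0,0]],[0.35,[0,0,-0.03],[0,0,0]],[0.35,[0,0,-0.07],[0,0,0]],[0.35,[0,0,-0.1],[0,0,0]],[0.35,[0,0,-0.1],[0,0,0]]]'
python3 - <<'E'
from h import *
go(.47,.344,.10,-90)
E
```

```text
clock: 15.2
tool_pos: [0.4458, -0.3292, 0.0161]
orientation: [-179.9, -0.1, -89.9]
force: [-2.4, 2.1, 11.5]
opening: 0.0461
gripper_force: 30.0
clock: 15.78
tool_pos: [0.4485, -0.3307, 0.1208]
orientation: [-179.5, -0.3, -89.9]
force: [0.6, -0.4, 0.9]
opening: 0.0594
gripper_force: 0.0
shift [-0.6747 -0.0225  0.018 ] turn [-0.51 -0.25  0.1 ] rows 16.2 0.1
```

```bash
python3 -m pendant '[[0.4,[-0.4,-0.013,0],[0,0,0]],[0.4,[-0.4,-0.013,0],[0,0,0]],[0.4,[-0.4,-0.013,0],[0,0,0]],[0.4,[-0.4,-0.013,0],[0,0,0]],[0.4,[-0.4,-0.013,0],[0,0,0]],[0.4,[-0.4,-0.013,0],[0,0,0]],[0.4,[-0.4,-0.013,0],[0,0,0]],[0.4,[-0.4,-0.013,0],[0,0,0]],[0.4,[-0.4,-0.013,0],[0,0,0]],[0.4,[-0.4,-0.013,0],[0,0,0]]]'
python3 -c "
from h import *
go(.47,.344,.10,-90)"
```

```text
clock: 16.62
tool_pos: [0.458, 0.0744, 0.1147]
orientation: [-179.9, 0.0, -89.9]
force: [0.5, -0.9, -0.6]
opening: 0.0613
gripper_force: 0.0
shift [-0.2696 -0.0125  0.0149] turn [-0.08  0.04  0.12] rows 6.5 0.0
```

```bash
python3 -m pendant '[[0.4,[-0.268,-0.012,0.015],[0,0,0]],[0.4,[-0.268,-0.012,0.015],[0,0,0]],[0.4,[-0.268,-0.012,0.015],[0,0,0]],[0.4,[-0.268,-0.012,0.015],[0,0,0]],[0.4,[-0.268,-0.012,0.015],[0,0,0]],[0.4,[-0.268,-0.012,0.015],[0,0,0]],[0.4,[-0.268,-0.012,0.015],[0,0,0]],[0.4,[-0.268,-0.012,0.015],[0,0,0]],[0.4,[-0.268,-0.012,0.015],[0,0,0]]]'
python3 - <<'E'
from h import *
from plant import viewer
p=viewer.camera_params('wrist');im=viewer.snapshot('wrist')
cv2.imwrite('pics/w11.png',im[:,:,::-1])
for c in blobs(im,'golden',150): print(cv2.boundingRect(c),np.round(ray(p,*cen(c),.02),4))
go(.47,.344,.012,-90)
E
```

```text
clock: 17.37
tool_pos: [0.4693, 0.3398, 0.0985]
orientation: [180.0, -0.1, -89.9]
force: [1.0, 0.6, 0.8]
opening: 0.0614
gripper_force: 0.0
(294, 190, 55, 53) [0.4696 0.3462]
(167, 164, 66, 60) [0.5728 0.3264]
shift [-0.0053 -0.0008  0.0867] turn [ 0.05 -0.06  0.05] rows 2.1 0.0
```

View pics/w11.png

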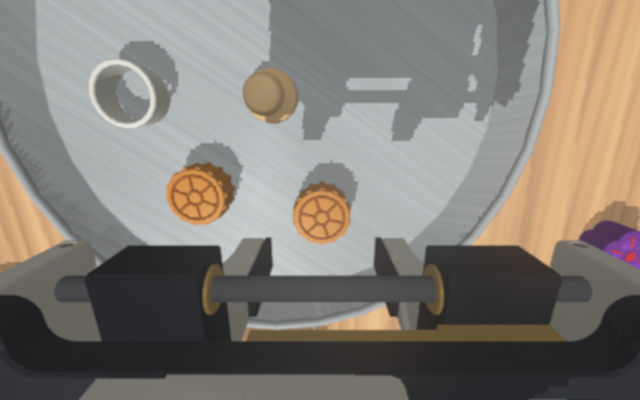

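The two rounds are at (322,216), centred between the fingers, and (198,195). The left finger has free floor below it.

```bash
python3 -m pendant '[[0.4,[-0.006,0,0.04],[0,0,0]],[0.4,[-0.006,0,0.07],[0,0,0]],[0.4,[-0.006,0,0.086],[0,0,0]],[0.4,[-0.006,0,0.087],[0,0,0]],[0.4,[-0.006,0,0.087],[0,0,0]],[-1,[-0.006,0,0.087],[0,0,0]],[-1,[-0.006,0,0.087],[0,0,0]],[-1,[-0.006,0,0.087],[0,0,0]],[-1,[-0.006,0,0.087],[0,0,0]]]'
python3 -c "
from h import *
go(.61,-.10,.12,-90)"
```

```text
clock: 18.17
tool_pos: [0.4705, 0.3457, 0.014]
orientation: [-179.9, 0.1, -90.0]
force: [-0.3, -1.7, 6.6]
opening: 0.0497
gripper_force: 30.0
shift [ 0.4455 -0.1394 -0.1066] turn [-0.11  0.11  0.03] rows 11.5 0.0
```

```bash
python3 -m pendant '[[-1,[0,0,-0.04],[0,0,0]],[-1,[0,0,-0.08],[0,0,0]],[-1,[0.03,-0.01,-0.106],[0,0,0]],[-1,[0.446,-0.17,-0.106],[0,0,0]],[-1,[0.446,-0.17,-0.106],[0,0,0]],[-1,[0.446,-0.17,-0.106],[0,0,0]],[-1,[0.446,-0.17,-0.106],[0,0,0]],[-1,[0.446,-0.17,-0.106],[0,0,0]],[-1,[0.446,-0.17,-0.106],[0,0,0]],[-1,[0.446,-0.17,-0.106],[0,0,0]]]'
python3 -c "
from h import *
go(.65,-.1,.12,-90)"
```

```text
clock: 19.0
tool_pos: [0.585, 0.0411, 0.1191]
orientation: [-179.9, 0.0, -90.0]
force: [1.3, 0.3, -0.1]
opening: 0.0496
gripper_force: 30.0
shift [ 0.1411 -0.0649 -0.0009] turn [-0.07  0.04  0.04] rows 3.7 0.0
```

```bash
python3 -m pendant '[[-1,[0.141,-0.065,0],[0,0,0]],[-1,[0.141,-0.065,0],[0,0,0]],[-1,[0.141,-0.065,0],[0,0,0]],[-1,[0.141,-0.065,0],[0,0,0]],[-1,[0.141,-0.065,0],[0,0,0]],[-1,[0.141,-0.065,0],[0,0,0]]]'
python3 - <<'E'
from h import *
from plant import viewer
p=viewer.camera_params('wrist');im=viewer.snapshot('wrist');cv2.imwrite('pics/w12.png',im[:,:,::-1])
for c in blobs(im,'green',400):
        x,y,w,h=cv2.boundingRect(c); print(x,y,w,h,np.round(ray(p,*cen(c),.035),4),ray(p,x,y+h/2,.05),ray(p,x+w,y+h/2,.05),ray(p,x+w/2,y,.05),ray(p,x+w/2,y+h,.05))
go(.655,-.27,.12,-90)
E
```

```text
clock: 19.5
tool_pos: [0.6497, -0.1, 0.1181]
orientation: [180.0, 0.0, -90.2]
force: [0.1, 0.0, -0.9]
opening: 0.0492
gripper_force: 30.0
178 0 267 164 [ 0.6573 -0.2096] [ 0.75317692 -0.19979383] [ 0.56044524 -0.19915479] [ 0.65606456 -0.25041274] [ 0.65772367 -0.1398709 ]
shift [ 0.1712 -0.0059 -0.0018] turn [ 0.01  0.01 -0.08] rows 4.1 0.0
```

View pics/w12.png

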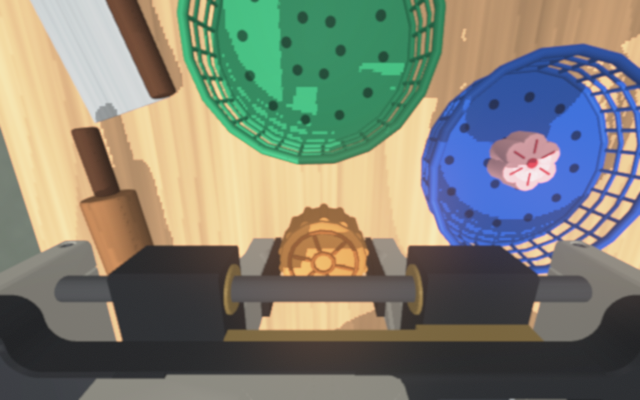

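The green basket's rim spans columns 178–445, which puts its centre at about (0.657,-0.234). The flower lies flat in the blue basket at (527,160).

```bash
python3 -m pendant '[[-1,[0.171,-0.007,0],[0,0,0]],[-1,[0.171,-0.007,0],[0,0,0]],[-1,[0.171,-0.007,0],[0,0,0]],[-1,[0.171,-0.007,0],[0,0,0]],[-1,[0.171,-0.007,0],[0,0,0]],[-1,[0.171,-0.007,0.03],[0,0,0]],[-1,[0.171,-0.007,0.06],[0,0,0]],[-1,[0.171,-0.007,0.06],[0,0,0]],[-1,[0.171,-0.007,0.06],[0,0,0]]]'
python3 -c "
from h import *
go(.657,-.271,.0155,-90)"
```

```text
clock: 20.3
tool_pos: [0.6555, -0.2678, 0.0573]
orientation: [179.8, 0.0, -89.9]
force: [1.2, -0.1, -0.5]
opening: 0.0494
gripper_force: 30.0
shift [ 0.0032 -0.0017  0.0418] turn [0.21 0.03 0.1 ] rows 1.0 0.0
```

```bash
python3 -m pendant '[[-1,[0.002,-0.001,0.02],[0,0,0]],[-1,[0.002,-0.001,0.032],[0,0,0]],[-1,[0.002,-0.001,0.039],[0,0,0]],[-1,[0.002,-0.001,0.042],[0,0,0]],[-1,[0.002,-0.001,0.043],[0,0,0]],[-1,[0.002,-0.001,0.043],[0,0,0]]]'
```

```text
clock: 20.8
tool_pos: [0.658, -0.271, 0.0159]
orientation: [-180.0, -0.0, -90.0]
force: [0.1, -1.3, -0.4]
opening: 0.0497
gripper_force: 30.0
```

```bash
python3 -m pendant '[[-1,[0,0,0.001],[0,0,0]],[-1,[0,0,0.001],[0,0,0]]]'; python3 -m pendant '[[0.45,[0,0,0],[0,0,0]],[0.45,[0,0,0],[0,0,0]],[0.45,[0,0,0],[0,0,0]],[0.45,[0,0,-0.03],[0,0,0]],[0.45,[0,0,-0.07],[0,0,0]],[0.45,[0,0,-0.1],[0,0,0]],[0.45,[0,0,-0.1],[0,0,0]]]'
python3 - <<'E'
from h import *
from plant import viewer
p=viewer.camera_params('wrist');im=viewer.snapshot('wrist')
for c in blobs(im,'golden',400): print(cv2.boundingRect(c),np.round(ray(p,*cen(c),.02),4))
go(.5728,.3265,.10,-90)
E
```

```text
clock: 20.97
tool_pos: [0.6582, -0.2712, 0.0151]
orientation: [-179.9, -0.0, -90.0]
force: [0.7, -0.3, 0.8]
opening: 0.0496
gripper_force: 30.0
clock: 21.55
tool_pos: [0.6615, -0.2725, 0.1226]
orientation: [-179.4, -0.2, -89.9]
force: [1.4, -0.4, 0.9]
opening: 0.0637
gripper_force: 0.0
(302, 173, 52, 56) [ 0.6574 -0.2719]
(472, 0, 168, 212) [ 0.458  -0.3585]
shift [-0.5984  0.087   0.0175] turn [-0.44 -0.11  0.05] rows 14.5 0.1
```

```bash
python3 -m pendant '[[0.4,[-0.4,0.058,0],[0,0,0]],[0.4,[-0.4,0.058,0],[0,0,0]],[0.4,[-0.4,0.058,0],[0,0,0]],[0.4,[-0.4,0.058,0],[0,0,0]],[0.4,[-0.4,0.058,0],[0,0,0]],[0.4,[-0.4,0.058,0],[0,0,0]],[0.4,[-0.4,0.058,0],[0,0,0]],[0.4,[-0.4,0.058,0],[0,0,0]],[0.4,[-0.4,0.058,0],[0,0,0]],[0.4,[-0.4,0.058,0],[0,0,0]]]'
python3 -c "
from h import *
go(.573,.3265,.10,-90)"
```

```text
clock: 22.43
tool_pos: [0.5984, 0.1318, 0.1139]
orientation: [180.0, 0.0, -89.9]
force: [0.9, -0.2, -0.1]
opening: 0.0614
gripper_force: 0.0
shift [-0.1947  0.0251  0.0139] turn [0.02 0.   0.09] rows 4.7 0.0
```

```bash
python3 -m pendant '[[0.4,[-0.194,0.025,0.014],[0,0,0]],[0.4,[-0.194,0.025,0.014],[0,0,0]],[0.4,[-0.194,0.025,0.014],[0,0,0]],[0.4,[-0.194,0.025,0.014],[0,0,0]],[0.4,[-0.194,0.025,0.014],[0,0,0]],[0.4,[-0.194,0.025,0.014],[0,0,0]],[0.4,[-0.194,0.025,0.014],[0,0,0]],[0.4,[-0.194,0.025,0.014],[0,0,0]]]'
python3 - <<'E'
from h import *
from plant import viewer
p=viewer.camera_params('wrist');im=viewer.snapshot('wrist')
for c in blobs(im,'golden',150): print(cv2.boundingRect(c),np.round(ray(p,*cen(c),.02),4))
go(.573,.3265,.012,-90)
E
```

```text
clock: 23.1
tool_pos: [0.5739, 0.3226, 0.0995]
orientation: [179.9, -0.1, -90.0]
force: [0.4, -0.6, 0.1]
opening: 0.0615
gripper_force: 0.0
(296, 188, 55, 54) [0.5727 0.3286]
shift [-0.0045  0.0011  0.0878] turn [ 0.05 -0.04 -0.  ] rows 2.1 0.0
```

```bash
python3 -m pendant '[[0.4,[-0.005,0.001,0.04],[0,0,0]],[0.4,[-0.005,0.001,0.07],[0,0,0]],[0.4,[-0.005,0.001,0.086],[0,0,0]],[0.4,[-0.005,0.001,0.088],[0,0,0]],[0.4,[-0.005,0.001,0.088],[0,0,0]],[-1,[-0.005,0.001,0.088],[0,0,0]],[-1,[-0.005,0.001,0.088],[0,0,0]],[-1,[-0.005,0.001,0.088],[0,0,0]],[-1,[-0.005,0.001,0.088],[0,0,0]]]'
python3 -c "
from h import *
go(.657,-.196,.12,-90)"
```

```text
clock: 23.9
tool_pos: [0.5745, 0.3283, 0.0142]
orientation: [-179.9, 0.1, -90.0]
force: [-0.1, -1.4, 6.6]
opening: 0.0494
gripper_force: 30.0
shift [ 0.5242 -0.0825 -0.1065] turn [-0.13  0.1   0.03] rows 13.0 0.0
```

```bash
python3 -m pendant '[[-1,[0,0,-0.04],[0,0,0]],[-1,[0,0,-0.08],[0,0,0]],[-1,[0.03,-0.01,-0.106],[0,0,0]],[-1,[0.524,-0.082,-0.106],[0,0,0]],[-1,[0.524,-0.082,-0.106],[0,0,0]],[-1,[0.524,-0.082,-0.106],[0,0,0]],[-1,[0.524,-0.082,-0.106],[0,0,0]],[-1,[0.524,-0.082,-0.106],[0,0,0]],[-1,[0.524,-0.082,-0.106],[0,0,0]],[-1,[0.524,-0.082,-0.106],[0,0,0]]]'
python3 -c "
from h import *
go(.657,-.196,.12,-90)"
```

```text
clock: 24.73
tool_pos: [0.6256, 0.0075, 0.1191]
orientation: [-179.9, 0.0, -90.0]
force: [0.9, 0.3, 0.0]
opening: 0.0495
gripper_force: 30.0
shift [ 0.2035 -0.0313 -0.001 ] turn [-0.06  0.03  0.05] rows 4.9 0.0
```

```bash
python3 -m pendant '[[-1,[0.203,-0.031,0],[0,0,0]],[-1,[0.203,-0.031,0],[0,0,0]],[-1,[0.203,-0.031,0],[0,0,0]],[-1,[0.203,-0.031,0],[0,0,0]],[-1,[0.203,-0.031,0],[0,0,0]],[-1,[0.203,-0.031,0],[0,0,0]],[-1,[0.203,-0.031,0.03],[0,0,0]],[-1,[0.203,-0.031,0.06],[0,0,0]],[-1,[0.203,-0.031,0.06],[0,0,0]],[-1,[0.203,-0.031,0.06],[0,0,0]]]'
python3 -c "
from h import *
from plant import viewer
go(.657,-.196,.0155,-90)
cv2.imwrite('pics/w13.png',viewer.snapshot('wrist')[:,:,::-1])"
```

```text
clock: 25.57
tool_pos: [0.6554, -0.1937, 0.0573]
orientation: [179.8, -0.0, -90.0]
force: [0.9, 0.1, 0.8]
opening: 0.049
gripper_force: 30.0
shift [ 0.0023 -0.0017  0.0418] turn [ 0.2  -0.    0.02] rows 1.0 0.0
```

View pics/w13.png

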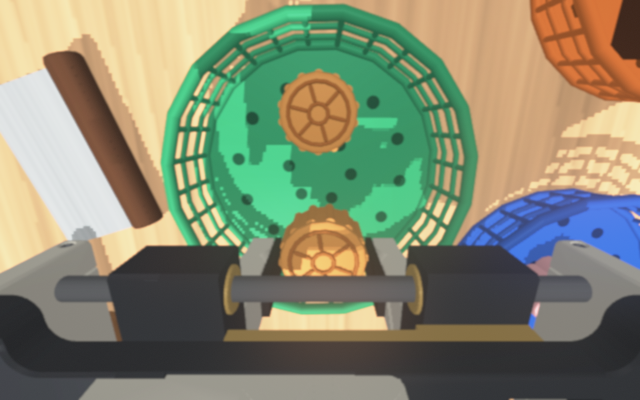

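The held round at (323,255) is clear of the first one at (318,111) and inside the green rim.

```bash
python3 -m pendant '[[-1,[0.002,-0.001,0.02],[0,0,0]],[-1,[0.002,-0.001,0.032],[0,0,0]],[-1,[0.002,-0.001,0.039],[0,0,0]],[-1,[0.002,-0.001,0.042],[0,0,0]],[-1,[0.002,-0.001,0.043],[0,0,0]],[-1,[0.002,-0.001,0.044],[0,0,0]],[-1,[0.002,-0.001,0.044],[0,0,0]]]'; python3 -m pendant '[[0.4,[0,0,0],[0,0,0]],[0.4,[0,0,0],[0,0,0]],[0.4,[0,0,0],[0,0,0]],[0.4,[0,0,-0.03],[0,0,0]],[0.4,[0,0,-0.07],[0,0,0]],[0.4,[0,0,-0.11],[0,0,0]],[0.4,[0,0,-0.15],[0,0,0]],[0.4,[0,0,-0.18],[0,0,0]],[0.4,[0,0,-0.18],[0,0,0]],[0.4,[0,0,-0.18],[0,0,0]]]'
python3 - <<'E'
from h import *
from plant import viewer
a=viewer.snapshot('scene')[100:280,130:450]; b=viewer.snapshot('side')[120:330,180:400]
a=cv2.resize(a,(640,360)); b=cv2.resize(b,(251,240))
cv2.imwrite('pics/end.png',cv2.vconcat([a,cv2.copyMakeBorder(b,0,0,0,389,0)])[:,:,::-1])
E
```

```text
clock: 26.2
tool_pos: [0.6582, -0.1957, 0.0152]
orientation: [-179.9, -0.0, -90.0]
force: [0.8, 0.4, -0.6]
opening: 0.0493
gripper_force: 30.0
clock: 27.03
tool_pos: [0.659, -0.1959, 0.1975]
orientation: [-179.7, -0.0, -90.0]
force: [-0.7, 0.6, -1.8]
opening: 0.0611
gripper_force: 0.0
```

View pics/end.png

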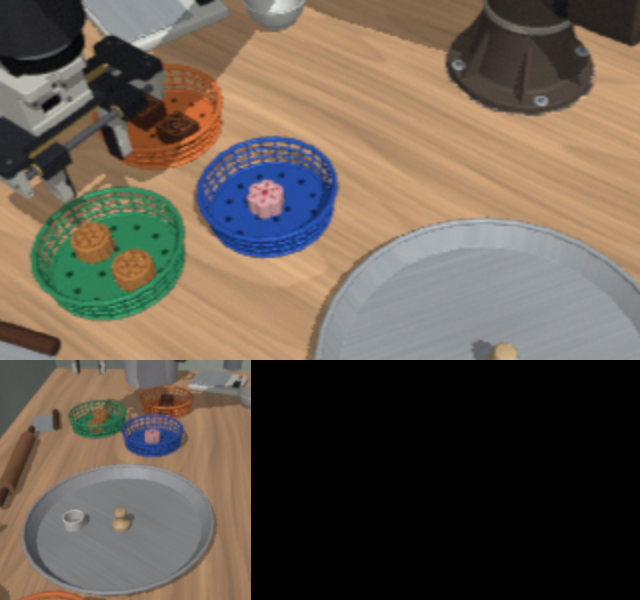

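The final view shows all five cakes flat and apart in their baskets: rounds at (93,242) and (133,268), flower at (265,198), squares at (150,110) and (178,128). The stamp and cutter are still in the pan.

```bash
python3 -c "
from plant import workorder
print(workorder.close_job())"
```

```text
the job is handed in; nothing more can be done
None
```

I handed the job in at about 27 s of the 128 s: the last camera view shows the rounds in green, the squares in orange and the flower in blue, all flat and apart, with the stamp and cutter untouched in the pan, but hand-in returned no verdict.

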